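# Put the pair of slab guides away in the sloping rack

### The job

Take up the two wooden slab guides from the ware board together, in one grasp, and lay them as a pair, lengthwise up the slope, on the sloping bed of the rack; lower them until they rest on the bed before letting go, do not drop them. Leave them flat on the bed, right side up as they lay before, side by side and close together (a gap of a few millimetres at most), each with its lower end butted fully home against the metal stop at the foot of the slope, and do not shift the cup, the clay lump or the slip tub.

Things in the scene. Friction and masses are not known exactly. Their poses are not given: they have to be found in the camera images.
- guide_a_mid (a point): Pale wooden slab guide, one of two identical twins: straight bar 150 x 18 x 24 mm (long, wide, high), square ends, small dark hole mark near one end; same either way round; about 60 g. This point is its centre; x along its length, y across, z up. The two lie on the ware board side by side, roughly parallel, 6 to 12 mm apart, ends out of line by up to 24 mm
- guide_b_mid (a point): Pale wooden slab guide, the other twin: straight bar 150 x 18 x 24 mm (long, wide, high), square ends, small dark hole mark near one end; same either way round; about 60 g. This point is its centre; x along its length, y across, z up. The two lie on the ware board side by side, roughly parallel, 6 to 12 mm apart, ends out of line by up to 24 mm
- ware_board: Flat dark wooden board 210 x 110 x 14 mm fixed to the table, on which the guides lie (along its x). Origin at the centre of its underside, which is on the table top; its top is 14 mm above; x along its length
- rack_bed: Sloping bed of the rack: 180 mm long, 110 mm wide, open at the sides, 25 degrees slope, rubber faced. An aluminium stop across its whole foot stands 16 mm above the bed. Origin: mid-width, on the bed's surface at the stop's face. x points up the slope along the bed, y across, z square to the bed. A guide lying home has its centre at x = 75 mm, z = 12 mm
- rack: Wooden rack that carries the bed, fixed to the table, 180 x 110 mm at its foot, 110 mm high at the far end. Origin at the middle of its underside; x points to its high end. Guides do not slide down the rubber by themselves; sliding one takes less than 2 N; the stop is rigid
- small_cup: Bystander: unglazed clay cup 62 mm in diameter, 55 mm high; origin at the centre of its underside; leave it alone
- clay_lump: Bystander: lump of clay 41 x 47 x 17 mm; origin at its underside; leave it alone
- slip_tub: Bystander: pale round tub 94 mm in diameter, 52 mm high; origin at the centre of its underside; leave it alone

How it is judged:
On the way, in this order (a step that is already met when the one before it is completed fails the run):
1. both guides are held together in one grasp, clear of the ware board (centres more than 70 mm above the table) (height (world z) of each of guide_a_mid, guide_b_mid above 0.07 m and contact force between the fingers and guide_a above 0.5 N and contact force between the fingers and guide_b above 0.5 N and horizontal distance between guide_a_mid and guide_b_mid below 0.04 m), for 0.2 s.
2. both guides lie along the slope on the bed (undersides within 6 mm of it, within about 8 degrees) while still held in the fingers (x of guide_a_mid in the frame of rack_bed between 0.07 and 0.14 m and z of guide_a_mid in the frame of rack_bed between 0.0095 and 0.018 m and y of guide_a_mid in the frame of rack_bed between -0.043 and 0.043 m and angle between the x axis of each of guide_a_mid, guide_b_mid and the x axis of rack_bed, either way round below 0.14 rad and angle between the z axis of each of guide_a_mid, guide_b_mid and the z axis of rack_bed, either way round below 0.12 rad and x of guide_b_mid in the frame of rack_bed between 0.07 and 0.14 m and z of guide_b_mid in the frame of rack_bed between 0.0095 and 0.018 m and y of guide_b_mid in the frame of rack_bed between -0.043 and 0.043 m and contact force between the fingers and guide_a above 0.5 N and contact force between the fingers and guide_b above 0.5 N), for 0.1 s.
At the end, for the whole second after the job is handed in: both guides lie flat, right side up, on the rack's bed along the slope (within 0.06 rad), wholly on the bed's width, undersides within 2.5 mm of the bed, lower ends within 3 mm of the stop, and side by side with centres less than 26 mm apart (gap less than 8 mm) (x of guide_a_mid in the frame of rack_bed between 0.07 and 0.078 m and z of guide_a_mid in the frame of rack_bed between 0.0095 and 0.0145 m and y of guide_a_mid in the frame of rack_bed between -0.043 and 0.043 m and angle between the x axis of each of guide_a_mid, guide_b_mid and the x axis of rack_bed, either way round below 0.06 rad and angle between the z axis of each of guide_a_mid, guide_b_mid and the z axis of rack_bed, either way round below 0.12 rad and x of guide_b_mid in the frame of rack_bed between 0.07 and 0.078 m and z of guide_b_mid in the frame of rack_bed between 0.0095 and 0.0145 m and y of guide_b_mid in the frame of rack_bed between -0.043 and 0.043 m and distance between guide_a_mid and guide_b_mid below 0.026 m); the robot touches nothing.
It fails at once if the cup shifted by more than 30 mm or knocked over (distance of small_cup from where it was at the start of the episode above 0.03 m or angle between small_cup's own z axis and vertical above 0.5 rad).
It fails at once if the clay lump shifted by more than 30 mm or knocked over (distance of clay_lump from where it was at the start of the episode above 0.03 m or angle between clay_lump's own z axis and vertical above 0.5 rad).
It fails at once if the slip tub shifted by more than 30 mm or knocked over (distance of slip_tub from where it was at the start of the episode above 0.03 m or angle between slip_tub's own z axis and vertical above 0.5 rad).
It also fails if it takes over 48 s, if anything falls off the work surface, if the arm or the gripper's body presses on something with over 40 N, if the wrist force passes 120 N, or if a joint passes its speed limit or range.

### The arm

A 6-joint arm with a two-finger parallel gripper is mounted at the origin on a cart in front of the work surface, level with it; the furniture and walls round the work are solid. World frame = base frame: x ahead of the robot, y to its left, z up, the work surface at z = 0. Lengths are in m, angles in rad, forces in N, time in s.
With the tool pointing down it reaches from about 0.25 to 0.725 m from the base axis. Payload 4 kg.
Tool frame: the origin (TCP) lies between the finger pads; the fingertips stand 25 mm ahead of it and the grasp point (between the pads) lies 6 mm ahead of it; z points along the fingers, y is the line along which they close (so a half turn about z gives the same grasp; the last joint's range is limited). The gripper opens to 85 mm and grips with 20 to 120 N. Pads are 22 mm wide; open, the fingers measure 114 mm over their backs; the gripper's body (76 mm by 85 mm) begins 54 mm behind the grasp point. The pads swing forward as they close: fully open they stand 13 mm farther back than shut.
Start: joints at [-1.28, 0.241, 0.005, 1.335, 0, 1.571], TCP at [0.143, -0.479, 0.256] pointing down, gripper open.
Joint ranges: [-2.72, 2.72], [-1.05, 1.87], [-1.09, 1.28], [-1.99, 2.15], [-1.42, 1.44], [-3.14, 3.14]. Speed limits (rad/s): [2.79, 2.79, 3.14, 3.14, 3.14, 3.14].

### API

Orientations are given as a unit quaternion [x, y, z, w].
In Python, from workcell import bot gives the robot as it stands. The module is installed in compiled form; this text tells all that it offers.
- The arm moves only by the shell command python3 -m pendant 'ROWS'. ROWS is JSON, one flat list of numbers, 7 for each row, row after row: the shift along the tool's x, y, z normalised to -1 to 1, where 1 is 0.5 m, then the turn, a rotation vector about the tool's x, y, z normalised to -1 to 1, where 1 is 180 degrees, then the opening, from 0 (shut) to 1 (fully open). In form: [tx, ty, tz, ax, ay, az, fingers, tx, ty, tz, ax, ay, az, fingers, ...]. A call has exactly 10 rows; each row is the pose to reach, as a shift and turn from the pose commanded when the call began, along the tool's axes at that moment, turning the shorter way round; what a row does not reach only later rows make up. A row lasts 1/12 s, in which the tool goes at most 41.7 mm and 7.16 degrees, less where a joint would pass 70% of its speed; a pose out of reach is approached as far as the arm can. A call with a number of a shift or a turn outside -1 to 1 is refused whole. A call with a gripper value outside its range is refused whole. The fingers move at their own pace and stop on an object; the grip force is fixed at half the most. Time passes only in rows, so rows that repeat a pose let the fingers close, or fill a call up. It gives the time, the measured TCP pose, the force, the opening and the grip force at its end, in the units of the state.
- bot.get_obs(): the state, without advancing time (a new reading comes with each control period).
- bot.camera(name): name is "side" or "top" or "wrist"; returns a dict with "pixels" (384x512x3 uint8, red, green, blue), "mtx" (3x3 intrinsics, pixels), "cam_to_world" (4x4, takes a point from camera to world coordinates); the wrist camera has in their place "hand_eye" (4x4, takes a point from camera to tool coordinates, whose origin is the TCP and whose axes are the flange's). Camera axes: x right, y up, looking along -z (the intrinsics and any distortion apply to the point x, -y, -z); pixel columns grow to the right and rows downward; lengths in m; the calibration is good to about 2 mm. A picture is of the moment at which its call begins: read the wrist's pose just before it. There is no depth.
- bot.job_done(): hands the job in; it is judged then, once.
The state is a dict: "clock": time; "joint_pos": joint angles; "joint_vel": joint speeds; "tau": joint torques, N m; "eef_pos": TCP position; "tool_rot": TCP orientation; "ft_force": force on the tool from outside, world axes, zero at the start; "ft_torque": the same for the moment, N m; "grip_width": finger opening in m; "grasp_force": force on a finger pad.
Only numpy, scipy, OpenCV 4.12 (cv2) and the standard library are available. Lean on these libraries where they do the work, as an engineer would, in place of code of your own. Each camera call takes 0.05 s, during which the arm holds its last target. There are 200 camera calls.

## Working session

There is one attempt and no reset: what is moved stays moved. The work goes in short steps, Python scripts to look and compute and a shell command to move; the robot and the scene stay as the last step left them, time stands still between calls to the robot, and variables do not carry over. Pictures are saved under pics/ and viewed, at most 10 in all, crops included, and the job is handed in when it is done.

```bash
mkdir -p pics; python3 - <<'E'
from workcell import bot
import cv2,numpy as np
np.set_printoptions(precision=4,suppress=True)
o=bot.get_obs();print(o)
ims=[]
for n in("top","side"):
    c=bot.camera(n);cv2.imwrite(f"pics/{n}0.png",c["pixels"][:,:,::-1]);np.savez(f"{n}0.npz",**{k:v for k,v in c.items() if k!="name"});print(n,c["mtx"],c["cam_to_world"],c.keys())
E
```

```text
{'clock': 0.0, 'joint_pos': array([-1.28  ,  0.2414,  0.0037,  1.3352,  0.    ,  1.5708]), 'joint_vel': array([-0.0003, -0.0003,  0.0002, -0.0003, -0.0005, -0.0006]), 'tau': array([  0.0008, -37.2321,  25.2406,   0.017 ,  -0.    ,  -0.    ]), 'eef_pos': array([ 0.1432, -0.4784,  0.2554]), 'tool_rot': array([ 0.9894,  0.1449, -0.0001, -0.001 ]), 'ft_force': array([ 0.1024, -0.6659, -0.8993]), 'ft_torque': array([ 0.0719, -0.0088,  0.0207]), 'grasp_force': 0.0, 'grip_width': 0.08513336081289428}
top [[389.9723   0.     262.9904]
 [  0.     389.9723 191.0188]
 [  0.       0.       1.    ]] [[ 0.0029  0.9961 -0.0887  0.4239]
 [-0.9995  0.0058  0.032  -0.1022]
 [ 0.0324  0.0886  0.9955  1.0126]
 [ 0.      0.      0.      1.    ]] dict_keys(['pixels', 'mtx', 'cam_to_world'])
side [[463.7895   0.     254.7414]
 [  0.     463.7895 185.4157]
 [  0.       0.       1.    ]] [[-0.88    0.2003 -0.4306 -0.0776]
 [-0.4749 -0.3824  0.7926  0.9669]
 [-0.0059  0.902   0.4317  0.6451]
 [ 0.      0.      0.      1.    ]] dict_keys(['pixels', 'mtx', 'cam_to_world'])
```

View pics/top0.png

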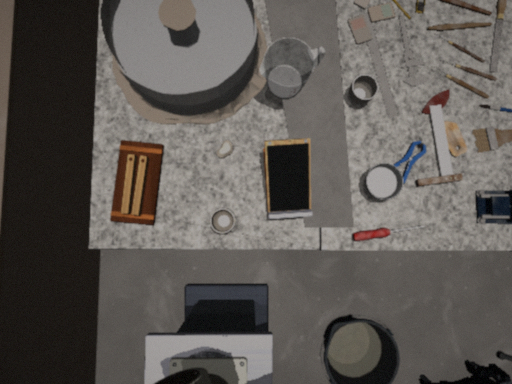

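View pics/side0.png

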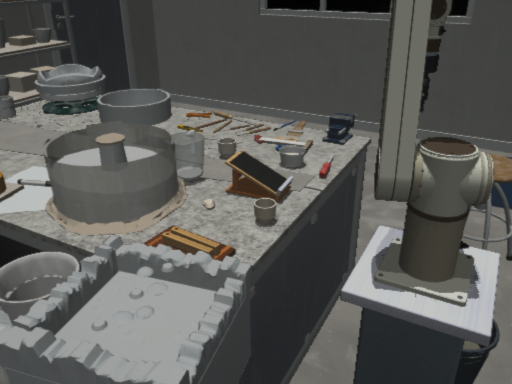

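The top view shows the ware board at about (138,182), with the guides at (128,183) and (140,184). The rack is at (289,178) with its stop at the bottom (290,214), so the slope rises away from the robot. The cup is at (222,221), the clay at (225,149) and the tub at (382,182). Next I'll look at enlarged crops.

```bash
python3 - <<'E'
import cv2,numpy as np
t=cv2.imread("pics/top0.png");s=cv2.imread("pics/side0.png")
a=cv2.resize(t[130:230,100:200],(400,400),interpolation=cv2.INTER_CUBIC)
b=cv2.resize(t[130:230,240:340],(400,400),interpolation=cv2.INTER_CUBIC)
c=cv2.resize(s[145:205,215:315],(400,240),interpolation=cv2.INTER_CUBIC)
d=cv2.resize(s[215:275,140:240],(400,240),interpolation=cv2.INTER_CUBIC)
im=np.vstack([np.hstack([a,b]),np.hstack([c,d])])
im=np.clip(im[:600]*1.0*1.6,0,255).astype(np.uint8)
cv2.imwrite("pics/crop0.png",im[:600])
E
```

```text
(no output)
```

View pics/crop0.png

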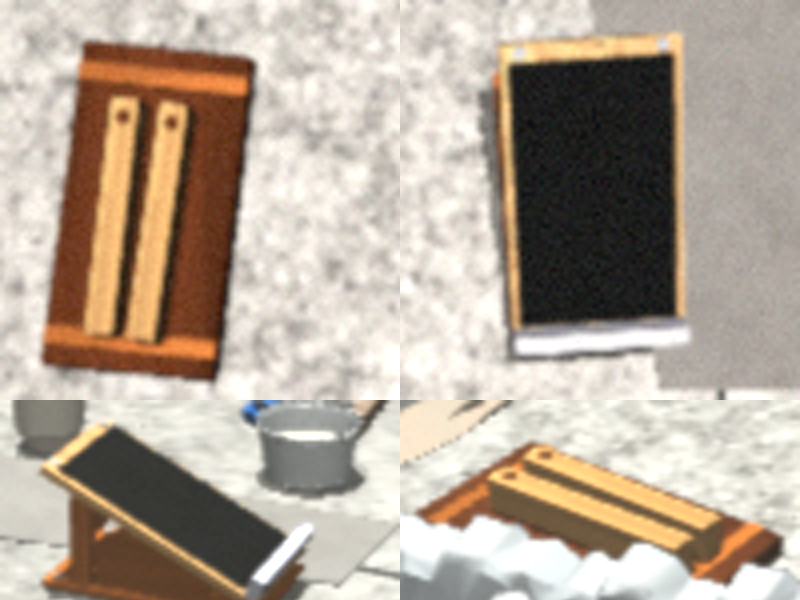

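```bash
cat > h.py <<'E'
import cv2,numpy as np
np.set_printoptions(precision=4,suppress=True)
def ray(c,p):
    K,T=c["mtx"],c["cam_to_world"]
    d=np.linalg.inv(K)@[p[0],p[1],1];d=T[:3,:3]@(d*[1,-1,-1]);return T[:3,3],d/np.linalg.norm(d)
def plane(c,p,z):
    o,d=ray(c,p);return o+d*(z-o[2])/d[2]
def tri(c1,p1,c2,p2):
    o1,d1=ray(c1,p1);o2,d2=ray(c2,p2)
    s=np.linalg.lstsq(np.c_[d1,-d2],o2-o1,rcond=None)[0];a=o1+d1*s[0];b=o2+d2*s[1];return (a+b)/2,np.linalg.norm(a-b)
def proj(c,P):
    T=c["cam_to_world"];q=T[:3,:3].T@(np.asarray(P)-T[:3,3])*[1,-1,-1];q=c["mtx"]@q;return q[:2]/q[2]
E
python3 - <<'E'
from h import *
t=np.load("top0.npz");s=np.load("side0.npz")
def quad(m):
    c=max(cv2.findContours(m,0,2)[0],key=cv2.contourArea)
    for e in np.arange(1,12,.25):
        q=cv2.approxPolyDP(cv2.convexHull(c),e,True)
        if len(q)==4:return q[:,0].astype(float)
I=cv2.resize(t["pixels"],None,fx=4,fy=4,interpolation=cv2.INTER_CUBIC);H=cv2.cvtColor(I,cv2.COLOR_RGB2HSV)
# guides
m=((H[...,2]>120)&(H[...,1]>60)&(H[...,0]>12)).astype(np.uint8);M=np.zeros_like(m);M[4*145:4*222,4*115:4*155]=m[4*145:4*222,4*115:4*155]
M=cv2.morphologyEx(M,cv2.MORPH_CLOSE,np.ones((9,9),np.uint8))
M=cv2.morphologyEx(M,cv2.MORPH_OPEN,np.ones((5,5),np.uint8))
for c in cv2.findContours(M,0,2)[0]:
    if cv2.contourArea(c)<800: continue
    r=cv2.minAreaRect(c);b=(cv2.boxPoints(r)+.5)/4-.5
    P=np.array([plane(t,p,.038) for p in b]);ctr=P.mean(0)
    L=[np.linalg.norm(P[0]-P[1]),np.linalg.norm(P[1]-P[2])]
    e=(P[0]-P[1]) if L[0]>L[1] else P[1]-P[2]
    print("guide",r,ctr,L,np.degrees(np.arctan2(e[1],e[0])))
def rub(img,x0,x1,y0,y1,th):
    g=cv2.resize(img,None,fx=4,fy=4,interpolation=cv2.INTER_CUBIC).max(2)
    M=np.zeros(g.shape,np.uint8);M[4*y0:4*y1,4*x0:4*x1]=(g<th)[4*y0:4*y1,4*x0:4*x1]
    M=cv2.morphologyEx(M,cv2.MORPH_OPEN,np.ones((9,9),np.uint8))
    return (quad(M)+.5)/4-.5
qt=rub(t["pixels"],262,312,138,217,35);qs=rub(s["pixels"],222,292,148,200,35)
print(qt);print(qs)
E
```

```text
guide ((555.7205200195312, 742.0598754882812), (27.984519958496094, 242.0120849609375), 8.350752830505371) [0.5242 0.1761 0.038 ] [np.float64(0.15077901128220708), np.float64(0.01742694807178178)] 173.56509010729636
guide ((509.2814025878906, 741.4051513671875), (43.46126174926758, 251.3276824951172), 10.922805786132812) [0.5245 0.2047 0.038 ] [np.float64(0.15617568046091873), np.float64(0.027071749226504974)] 171.19181669865353
[[306.875 144.125]
 [307.625 207.875]
 [270.625 209.875]
 [268.125 146.375]]
[[279.625 181.625]
 [279.625 183.625]
 [276.625 183.625]
 [276.625 181.625]]
```

```bash
python3 - <<'E'
from h import *
t=np.load("top0.npz");s=np.load("side0.npz")
for n,q in(("L",[(110,97),(139,97),(114,334),(85,332)]),("R",[(160,102),(188,104),(157,341),(127,338)])):
    P=np.array([plane(t,(100+(u+.5)/4-.5,130+(v+.5)/4-.5),.038) for u,v in q])
    e=P[:2].mean(0)-P[2:].mean(0);print(n,P.mean(0),np.linalg.norm(e),np.degrees(np.arctan2(e[1],e[0])))
top=[(240+(u-400+.5)/4-.5,130+(v+.5)/4-.5) for u,v in[(513,65),(673,56),(677,318),(523,325)]]
sd=[(215+(u+.5)/4-.5,145+(v-400+.5)/4-.5) for u,v in[(62,465),(118,428),(287,537),(248,588)]]
P=[]
for a,b in zip(top,sd):
    p,g=tri(t,a,s,b);P.append(p);print(a,b,p,g)
P=np.array(P);e=P[:2].mean(0)-P[2:].mean(0);f=P[[0,3]].mean(0)-P[[1,2]].mean(0)
print("len",np.linalg.norm(e),"slope",np.degrees(np.arcsin(e[2]/np.linalg.norm(e))),"yaw",np.degrees(np.arctan2(e[1],e[0])),"wid",np.linalg.norm(f),np.degrees(np.arctan2(-f[0],f[1])),"foot",P[2:].mean(0),P.mean(0))
# cup, clay, tub
for n,p,z in(("cup",(223,221),.05),("clay",(225,149),.01),("tub",(382,182),.05)):print(n,plane(t,p,z))
E
```

```text
L [0.5284 0.2032 0.038 ] 0.14799771237526568 -4.052872392815585
R [0.5247 0.1748 0.038 ] 0.1487787503995438 -5.849252215317347
(267.875, 145.875) (230.125, 160.875) [ 0.6112 -0.1432  0.1043] 0.0019970838871423277
(307.875, 143.625) (244.125, 151.625) [ 0.6177 -0.2392  0.0999] 0.003635457319673167
(308.875, 209.125) (286.375, 178.875) [ 0.4675 -0.2493  0.0312] 0.0031875747282410403
(270.375, 210.875) (276.625, 191.625) [ 0.4594 -0.1535  0.0303] 0.004328100837357663
len 0.1673353912037367 slope 25.239371622553957 yaw 3.8734283468924686 wid 0.09619328949579012 4.386521239335343 foot [ 0.4634 -0.2014  0.0308] [ 0.539  -0.1963  0.0664]
cup [ 0.4352 -0.0352  0.05  ]
clay [ 0.6223 -0.0354  0.01  ]
tub [ 0.5341 -0.432   0.05  ]
```

```bash
cat >> h.py <<'E'
from scipy.spatial.transform import Rotation as R
from workcell import bot
def tool(yaw,pitch=0):
    "tool x along heading yaw, tilted up by pitch; z down (deg)"
    return R.from_euler("ZY",[yaw,-pitch],degrees=True)*R.from_euler("x",180,degrees=True)
def go(p,yaw,pitch=0):
    o=bot.get_obs();r0=R.from_quat(o["tool_rot"]);d=r0.inv().apply(np.array(p)-o["eef_pos"])
    w=(r0.inv()*tool(yaw,pitch)).as_rotvec()
    print("row",(d/.5).round(4),(w/np.pi).round(4),"| mm",(d*1e3).round(1),"deg",np.degrees(w).round(2))
def bed(p,o=(.4634,-.2014,.0308),yaw=4.1):
    x=R.from_euler("ZY",[yaw,-25],degrees=True);return np.array(o)+x.apply(p)
E
python3 -c "
from h import *
go([.5265,.189,.19],-5)"
```

```text
row [ 1.1172 -1.0589  0.133 ] [-0.0006  0.0001  0.1203] | mm [ 558.6 -529.4   66.5] deg [-0.11  0.02 21.66]
```

Scale it: the first call goes about half the way, the next the rest.

```bash
python3 -m pendant '[0.06,-0.06,0,0,0,0.012,1, 0.12,-0.11,0,0,0,0.024,1, 0.17,-0.165,0,0,0,0.036,1, 0.23,-0.22,0,0,0,0.048,1, 0.29,-0.275,0,0,0,0.06,1, 0.35,-0.33,0,0,0,0.07,1, 0.40,-0.385,0,0,0,0.08,1, 0.46,-0.44,0,0,0,0.09,1, 0.52,-0.49,0,0,0,0.1,1, 0.56,-0.53,0,0,0,0.12,1]'; python3 -c "
from h import *
go([.5265,.189,.19],-5)"
```

```text
clock: 0.93
eef_pos: [0.3365, -0.1424, 0.2562]
tool_rot: [0.999, -0.043, 0.0, -0.0]
ft_force: [-0.2, 0.2, -0.5]
grip_width: 0.0852
grasp_force: 0.0
row [ 0.3212 -0.6932  0.133 ] [-0.0002 -0.0002  0.0002] | mm [ 160.6 -346.6   66.5] deg [-0.03 -0.03  0.04]
```

```bash
python3 -m pendant '[0.03,-0.08,0,0,0,0,1, 0.07,-0.15,0,0,0,0,1, 0.1,-0.22,0,0,0,0,1, 0.14,-0.3,0,0,0,0,1, 0.17,-0.37,0.03,0,0,0,1, 0.2,-0.44,0.06,0,0,0,1, 0.24,-0.52,0.09,0,0,0,1, 0.27,-0.59,0.12,0,0,0,1, 0.31,-0.66,0.133,0,0,0,1, 0.321,-0.693,0.133,0,0,0,1]'; python3 - <<'E'
from h import *
go([.5265,.189,.19],-5)
o=bot.get_obs();c=bot.camera("wrist")
T=np.eye(4);T[:3,:3]=R.from_quat(o["tool_rot"]).as_matrix();T[:3,3]=o["eef_pos"]
np.savez("w1.npz",pixels=c["pixels"],mtx=c["mtx"],cam_to_world=T@c["hand_eye"]);cv2.imwrite("pics/w1.png",c["pixels"][:,:,::-1])
E
```

```text
clock: 1.77
eef_pos: [0.4816, -0.008, 0.2072]
tool_rot: [1.0, -0.017, -0.001, -0.015]
ft_force: [0.4, -0.8, 0.8]
grip_width: 0.0857
grasp_force: 0.0
row [ 0.0767 -0.3956  0.0464] [-0.0098  0.0011  0.0171] | mm [  38.3 -197.8   23.2] deg [-1.77  0.2   3.08]
```

View pics/w1.png

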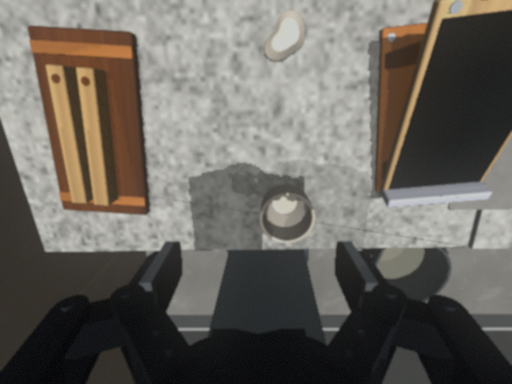

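The wrist view was taken mid-move. The guides are at (68,135) and (95,135), the cup is below at (287,213), and the rack is to the right. I'll finish the move over the guides and look again.

```bash
python3 -m pendant '[0.01,-0.08,0,0,0,0,1, 0.02,-0.16,0.01,0,0,0.005,1, 0.04,-0.24,0.02,0,0,0.01,1, 0.06,-0.32,0.03,0,0,0.015,1, 0.0767,-0.395,0.04,-0.0098,0.001,0.0171,1, 0.0767,-0.395,0.0464,-0.0098,0.001,0.0171,1, 0.0767,-0.395,0.0464,-0.0098,0.001,0.0171,1, 0.0767,-0.395,0.0464,-0.0098,0.001,0.0171,1, 0.0767,-0.395,0.0464,-0.0098,0.001,0.0171,1, 0.0767,-0.395,0.0464,-0.0098,0.001,0.0171,1]'; python3 - <<'E'
from h import *
go([.5265,.189,.19],-5)
o=bot.get_obs();c=bot.camera("wrist")
T=np.eye(4);T[:3,:3]=R.from_quat(o["tool_rot"]).as_matrix();T[:3,3]=o["eef_pos"]
np.savez("w2.npz",pixels=c["pixels"],mtx=c["mtx"],cam_to_world=T@c["hand_eye"]);cv2.imwrite("pics/w2.png",c["pixels"][:,:,::-1])
E
```

```text
clock: 2.65
eef_pos: [0.5169, -0.006, 0.1941]
tool_rot: [1.0, -0.014, 0.0, -0.017]
ft_force: [-1.2, -0.5, 0.5]
grip_width: 0.0856
grasp_force: 0.0
row [ 0.0079 -0.39    0.0211] [-0.0106  0.0002  0.0187] | mm [   4.  -195.    10.5] deg [-1.9   0.03  3.36]
```

View pics/w2.png

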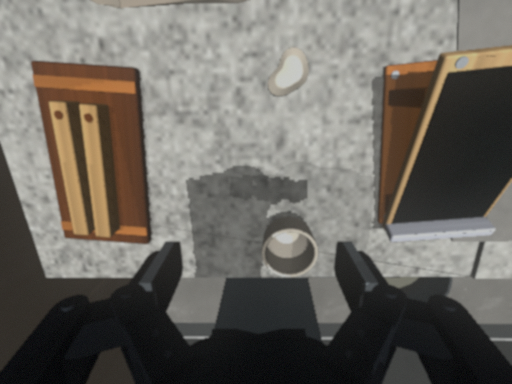

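The guides sit at (70,170) and (97,170), but the sideways motion stalled at y≈0. I'll check the joints.

```bash
python3 -c "
from h import *
print(bot.get_obs())"
```

```text
{'clock': 2.7, 'joint_pos': array([-0.0293,  0.3092, -0.0686,  1.1927,  0.0331,  3.1406]), 'joint_vel': array([ 0.0033, -0.0053, -0.0021,  0.004 , -0.001 , -0.0003]), 'tau': array([ -0.0816, -39.9267,  24.2012,   0.1162,   0.1058,   0.    ]), 'eef_pos': array([ 0.517 , -0.0059,  0.1939]), 'tool_rot': array([ 0.9998, -0.0141,  0.0004, -0.0166]), 'ft_force': array([ 0.827 , -0.178 , -0.0334]), 'ft_torque': array([-0.0121,  0.004 ,  0.019 ]), 'grasp_force': 0.0, 'grip_width': 0.08561442037107124}
```

Joint 6 is at its limit. I'll use the half-turned grasp instead, with heading 175° (turning negative about tool z).

```bash
python3 -m pendant '[0,-0.03,0,0,0,-0.039,1, 0,-0.08,0,0,0,-0.078,1, 0,-0.13,0,0,0,-0.117,1, 0,-0.18,0,0,0,-0.156,1, 0,-0.23,0,0,0,-0.195,1, 0,-0.28,0,0,0,-0.234,1, 0,-0.32,0,0,0,-0.273,1, 0,-0.36,0,0,0,-0.312,1, 0,-0.38,0.02,0,0,-0.351,1, 0.008,-0.39,0.02,0,0,-0.39,1]'; python3 -c "
from h import *
go([.5265,.189,.19],175);print(bot.get_obs()['joint_pos'])"
```

```text
clock: 3.53
eef_pos: [0.525, 0.1911, 0.1894]
tool_rot: [0.823, 0.567, 0.009, -0.014]
ft_force: [0.1, -1.4, -1.2]
grip_width: 0.0853
grasp_force: 0.0
row [-0.0027  0.0042 -0.0013] [ 0.0062 -0.0104 -0.5882] | mm [-1.4  2.1 -0.7] deg [   1.11   -1.88 -105.88]
[0.3334 0.3848 0.0292 1.2052 0.0313 2.269 ]
```

```bash
python3 -m pendant '[0,0,0,0,0,-0.039,1, 0,0,0,0,0,-0.078,1, 0,0,0,0,0,-0.117,1, 0,0,0,0,0,-0.156,1, 0,0,0,0,0,-0.195,1, 0,0,0,0,0,-0.234,1, 0,0,0,0,0,-0.273,1, 0,0,0,0,0,-0.312,1, 0,0,0,0,0,-0.351,1, -0.0027,0.0042,0,0.006,-0.01,-0.39,1]';  python3 -m pendant '[0,0,0,0,0,-0.039,1, 0,0,0,0,0,-0.078,1, 0,0,0,0,0,-0.117,1, 0,0,0,0,0,-0.156,1, 0,0,0,0,0,-0.195,1, 0,0,0,0,0,-0.199,1, 0,0,0,0,0,-0.199,1, 0,0,0,0,0,-0.199,1, 0,0,0,0,0,-0.199,1, 0,0,0,0,0,-0.199,1]'; python3 - <<'E'
from h import *
go([.5265,.189,.19],175)
o=bot.get_obs();c=bot.camera("wrist")
T=np.eye(4);T[:3,:3]=R.from_quat(o["tool_rot"]).as_matrix();T[:3,3]=o["eef_pos"]
np.savez("w3.npz",pixels=c["pixels"],mtx=c["mtx"],cam_to_world=T@c["hand_eye"]);cv2.imwrite("pics/w3.png",c["pixels"][:,:,::-1])
E
```

```text
clock: 4.37
eef_pos: [0.5273, 0.1867, 0.1909]
tool_rot: [0.35, 0.937, -0.001, -0.004]
ft_force: [-0.5, 0.1, -0.3]
grip_width: 0.0851
grasp_force: 0.0
clock: 5.2
eef_pos: [0.5278, 0.1872, 0.1906]
tool_rot: [0.049, 0.999, 0.0, -0.004]
ft_force: [-0.6, 0.7, -0.1]
grip_width: 0.0851
grasp_force: 0.0
row [0.003  0.0033 0.0012] [-0.     -0.0027 -0.0031] | mm [1.5 1.6 0.6] deg [-0.   -0.49 -0.57]
```

View pics/w3.png

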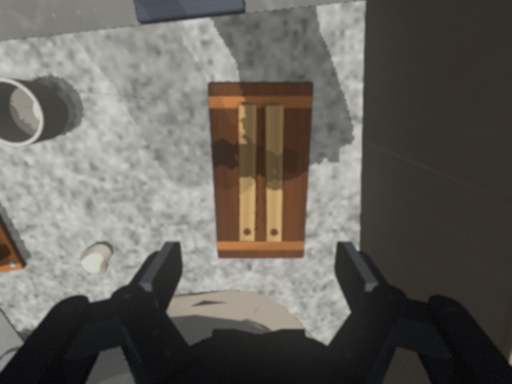

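The picture shows the two guides at columns 238–257 and 265–283, rows 104–241, with their ends almost in line.

```bash
python3 - <<'E'
from h import *
c=np.load("w3.npz")
M=[]
for q in([(238.5,104.5),(257,104.5),(254.5,241.5),(240,241.5)],[(265,104.5),(283,104.5),(282,241.5),(267.5,241.5)]):
    P=np.array([plane(c,p,.038) for p in q]);e=P[2:].mean(0)-P[:2].mean(0);M.append(P.mean(0))
    print(P.mean(0),np.linalg.norm(e),np.degrees(np.arctan2(e[1],e[0])),np.linalg.norm(P[0]-P[1]),np.linalg.norm(P[2]-P[3]))
m=np.mean(M,0);print(m);go([m[0],m[1],.041],175)
# red rack etc foot check from w2: rubber corners
E
```

```text
[0.5231 0.1761 0.038 ] 0.14867909835734266 -6.466941082616759 0.0177721299346792 0.016475572775605546
[0.5258 0.2042 0.038 ] 0.14868464529781258 -4.143800290349679 0.017288060598427045 0.016471155722210404
[0.5244 0.1902 0.038 ]
row [0.0048 0.0053 0.2991] [-0.     -0.0027 -0.0031] | mm [  2.4   2.7 149.6] deg [-0.   -0.49 -0.55]
```

```bash
python3 -m pendant '[0.0048,0.0053,0.04,0,-0.0027,-0.002,1, 0.0048,0.0053,0.09,0,-0.0027,-0.002,1, 0.0048,0.0053,0.14,0,-0.0027,-0.002,1, 0.0048,0.0053,0.19,0,-0.0027,-0.002,1, 0.0048,0.0053,0.23,0,-0.0027,-0.002,1, 0.0048,0.0053,0.26,0,-0.0027,-0.002,1, 0.0048,0.0053,0.28,0,-0.0027,-0.002,1, 0.0048,0.0053,0.295,0,-0.0027,-0.002,1, 0.0048,0.0053,0.299,0,-0.0027,-0.002,1, 0.0048,0.0053,0.299,0,-0.0027,-0.002,1]'; python3 -c "
from h import *
go([.5244,.1902,.041],175)"
```

```text
clock: 6.08
eef_pos: [0.5245, 0.1902, 0.041]
tool_rot: [0.045, 0.999, -0.0, -0.0]
ft_force: [0.8, -0.1, 1.0]
grip_width: 0.0851
grasp_force: 0.0
row [ 0.0003 -0.      0.    ] [-0.     -0.0001 -0.0008] | mm [ 0.1 -0.   0. ] deg [-0.01 -0.01 -0.15]
```

```bash
python3 -m pendant '[0,0,0,0,0,0,0.75, 0,0,0,0,0,0,0.6, 0,0,0,0,0,0,0.5, 0,0,0,0,0,0,0.4, 0,0,0,0,0,0,0.3, 0,0,0,0,0,0,0.2, 0,0,0,0,0,0,0.1, 0,0,0,0,0,0,0, 0,0,0,0,0,0,0, 0,0,0,0,0,0,0]'; python3 -c "
from h import *
go([.5244,.1902,.2],175)"
```

```text
clock: 6.92
eef_pos: [0.5253, 0.1905, 0.0422]
tool_rot: [0.045, 0.999, 0.0, 0.001]
ft_force: [-1.0, 0.0, 5.7]
grip_width: 0.0349
grasp_force: 62.6
row [ 0.0012 -0.0004 -0.3157] [ 0.0003  0.0006 -0.0008] | mm [   0.6   -0.2 -157.8] deg [ 0.05  0.11 -0.14]
```

```bash
python3 -m pendant '[0,0,-0.01,0,0,0,0, 0,0,-0.03,0,0,0,0, 0,0,-0.06,0,0,0,0, 0,0,-0.1,0,0,0,0, 0,0,-0.15,0,0,0,0, 0,0,-0.2,0,0,0,0, 0,0,-0.25,0,0,0,0, 0,0,-0.29,0,0,0,0, 0,0,-0.315,0,0,0,0, 0,0,-0.315,0,0,0,0]'; python3 - <<'E'
from h import *
o=bot.get_obs();c=bot.camera("wrist")
T=np.eye(4);T[:3,:3]=R.from_quat(o["tool_rot"]).as_matrix();T[:3,3]=o["eef_pos"]
np.savez("w4.npz",pixels=c["pixels"],mtx=c["mtx"],cam_to_world=T@c["hand_eye"])
cv2.imwrite("pics/w4.png",c["pixels"][:,:,::-1])
# target: guide grasp height above guide centre; TCP above guide underside
h=.0422-.014
for x,dz in((.088,.12),(.088,.03),(.088,0)):
    p=bed([x,0,h+dz]);print(p);go(p,184.1,-25)
E
```

```text
clock: 7.75
eef_pos: [0.5261, 0.1908, 0.2025]
tool_rot: [0.045, 0.999, 0.001, 0.003]
ft_force: [-0.3, 0.6, -1.5]
grip_width: 0.0352
grasp_force: 61.8
[ 0.4805 -0.2002  0.2023]
row [ 0.0191 -0.7861 -0.0049] [-0.0108 -0.1376 -0.0506] | mm [   9.6 -393.1   -2.5] deg [ -1.95 -24.76  -9.11]
[ 0.5184 -0.1975  0.1207]
row [-0.0554 -0.7741  0.1584] [-0.0108 -0.1376 -0.0506] | mm [ -27.7 -387.1   79.2] deg [ -1.95 -24.76  -9.11]
[ 0.5311 -0.1965  0.0935]
row [-0.0803 -0.7701  0.2129] [-0.0108 -0.1376 -0.0506] | mm [ -40.2 -385.1  106.5] deg [ -1.95 -24.76  -9.11]
```

View pics/w4.png

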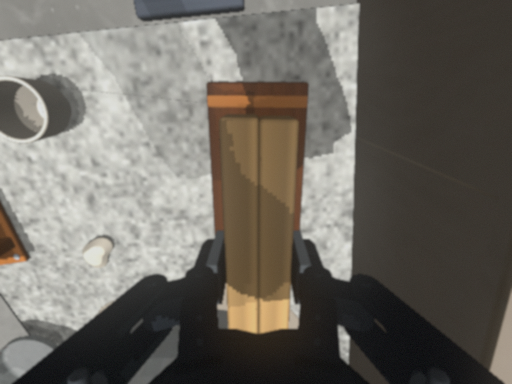

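Both guides are held and level, with ends close together at row 117. Now I'll carry them to the hover above the bed.

```bash
python3 -m pendant '[0.002,-0.02,0,0,0,0,0, 0.004,-0.06,0,0,-0.01,-0.004,0, 0.006,-0.12,0,-0.001,-0.025,-0.01,0, 0.008,-0.19,0,-0.002,-0.04,-0.015,0, 0.01,-0.26,0,-0.003,-0.055,-0.02,0, 0.012,-0.33,0,-0.004,-0.07,-0.025,0, 0.014,-0.4,0,-0.005,-0.085,-0.03,0, 0.016,-0.47,0,-0.007,-0.1,-0.035,0, 0.018,-0.54,0,-0.009,-0.115,-0.04,0, 0.019,-0.6,0,-0.01,-0.125,-0.045,0]'; python3 -c "
from h import *
go(bed([.088,0,.1482]),184.1,-25)"
```

```text
clock: 8.63
eef_pos: [0.4848, -0.1096, 0.1964]
tool_rot: [-0.026, 0.981, 0.007, 0.194]
ft_force: [-0.6, 0.4, -1.3]
grip_width: 0.0345
grasp_force: 61.8
row [ 0.0123 -0.1805 -0.0185] [-0.0014 -0.0143 -0.0056] | mm [  6.1 -90.2  -9.3] deg [-0.25 -2.57 -1.01]
```

```bash
python3 -m pendant '[0.001,-0.04,-0.004,0,-0.002,-0.001,0, 0.004,-0.08,-0.01,0,-0.005,-0.003,0, 0.007,-0.12,-0.014,-0.001,-0.009,-0.005,0, 0.01,-0.15,-0.018,-0.001,-0.012,-0.0056,0, 0.012,-0.17,-0.0185,-0.0014,-0.0143,-0.0056,0, 0.0123,-0.18,-0.0185,-0.0014,-0.0143,-0.0056,0, 0.0123,-0.18,-0.0185,-0.0014,-0.0143,-0.0056,0, 0.0123,-0.18,-0.0185,-0.0014,-0.0143,-0.0056,0, 0.0123,-0.18,-0.0185,-0.0014,-0.0143,-0.0056,0, 0.0123,-0.18,-0.0185,-0.0014,-0.0143,-0.0056,0]'; python3 - <<'E'
from h import *
o=bot.get_obs();c=bot.camera("wrist")
T=np.eye(4);T[:3,:3]=R.from_quat(o["tool_rot"]).as_matrix();T[:3,3]=o["eef_pos"]
np.savez("w5.npz",pixels=c["pixels"],mtx=c["mtx"],cam_to_world=T@c["hand_eye"])
cv2.imwrite("pics/w5.png",c["pixels"][:,:,::-1])
go(bed([.088,0,.1482]),184.1,-25);go(bed([.088,0,.0382]),184.1,-25);go(bed([.088,0,.0282]),184.1,-25)
C=dict(mtx=c["mtx"],cam_to_world=T@c["hand_eye"])
for y in(-.055,.055):print(proj(C,bed([0,y,0])),proj(C,bed([.17,y,0])))
E
```

```text
clock: 9.47
eef_pos: [0.4838, -0.1972, 0.2043]
tool_rot: [-0.036, 0.975, 0.008, 0.217]
ft_force: [0.1, 0.9, -1.2]
grip_width: 0.0345
grasp_force: 61.8
row [ 0.0083 -0.0053  0.0007] [0.0003 0.0006 0.0005] | mm [ 4.2 -2.7  0.4] deg [0.06 0.11 0.09]
row [ 0.0087 -0.0056  0.2207] [0.0003 0.0006 0.0005] | mm [  4.4  -2.8 110.4] deg [0.06 0.11 0.09]
row [ 0.0088 -0.0056  0.2407] [0.0003 0.0006 0.0005] | mm [  4.4  -2.8 120.4] deg [0.06 0.11 0.09]
[195.9213  87.1935] [206.9139 247.3844]
[314.6294  87.4896] [303.9656 247.572 ]
```

View pics/w5.png

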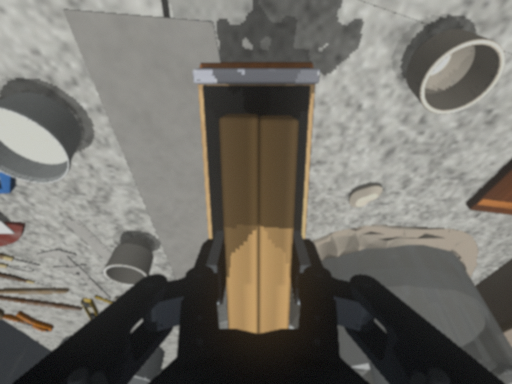

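The picture shows the bed centred under the guides and the stop's face at row 85. My model predicts row 87, and it puts the edges at columns 196 and 315 against 198 and 316 seen. I'll descend to about 8 mm above the bed, then creep.

```bash
python3 -m pendant '[0.0087,-0.0056,0.02,0,0.0006,0.0005,0, 0.0087,-0.0056,0.05,0,0.0006,0.0005,0, 0.0087,-0.0056,0.09,0,0.0006,0.0005,0, 0.0087,-0.0056,0.13,0,0.0006,0.0005,0, 0.0087,-0.0056,0.165,0,0.0006,0.0005,0, 0.0087,-0.0056,0.19,0,0.0006,0.0005,0, 0.0087,-0.0056,0.21,0,0.0006,0.0005,0, 0.0087,-0.0056,0.22,0,0.0006,0.0005,0, 0.0087,-0.0056,0.224,0,0.0006,0.0005,0, 0.0087,-0.0056,0.224,0,0.0006,0.0005,0]'; python3 -c "
from h import *
go(bed([.088,0,.0282]),184.1,-25)"
```

```text
clock: 10.35
eef_pos: [0.5276, -0.1975, 0.1012]
tool_rot: [-0.035, 0.976, 0.008, 0.216]
ft_force: [0.2, -0.5, -0.0]
grip_width: 0.0349
grasp_force: 61.8
row [0.0001 0.0015 0.0168] [ 0.0002  0.     -0.0002] | mm [0.  0.7 8.4] deg [ 0.03  0.   -0.04]
```

```bash
python3 -m pendant '[0,0,0.003,0,0,0,0, 0,0,0.005,0,0,0,0, 0,0,0.007,0,0,0,0, 0,0,0.009,0,0,0,0, 0,0,0.01,0,0,0,0, 0,0,0.011,0,0,0,0, 0,0,0.012,0,0,0,0, 0,0,0.013,0,0,0,0, 0,0,0.0135,0,0,0,0, 0,0,0.0135,0,0,0,0]'; python3 -c "
from h import *
go(bed([.088,0,.0282]),184.1,-25)"
```

```text
clock: 11.18
eef_pos: [0.5303, -0.1976, 0.095]
tool_rot: [-0.034, 0.976, 0.008, 0.216]
ft_force: [0.2, -0.6, -1.2]
grip_width: 0.0349
grasp_force: 61.8
row [-0.0002  0.0019  0.0034] [ 0.0001  0.     -0.0004] | mm [-0.1  1.   1.7] deg [ 0.02  0.01 -0.07]
```

```bash
python3 -m pendant '[0,0,0.001,0,0,0,0, 0,0,0.0015,0,0,0,0, 0,0,0.002,0,0,0,0, 0,0,0.0025,0,0,0,0, 0,0,0.003,0,0,0,0, 0,0,0.0035,0,0,0,0, 0,0,0.004,0,0,0,0, 0,0,0.004,0,0,0,0, 0,0,0.004,0,0,0,0, 0,0,0.004,0,0,0,0]'
```

```text
clock: 12.02
eef_pos: [0.5311, -0.1976, 0.0935]
tool_rot: [-0.034, 0.976, 0.008, 0.216]
ft_force: [-2.6, 1.0, 3.3]
grip_width: 0.0347
grasp_force: 62.5
```

```bash
python3 -m pendant '[0,0,0.0005,0,0,0,0, 0,0,0.001,0,0,0,0, 0,0,0.001,0,0,0,0, 0,0,0.001,0,0,0,0, 0,0,0.001,0,0,0,0, 0,0,0.001,0,0,0,0, 0,0,0.001,0,0,0,0, 0,0,0.001,0,0,0,0, 0,0,0.001,0,0,0,0, 0,0,0.001,0,0,0,0]'; python3 - <<'E'
from h import *
c=bot.camera("side");cv2.imwrite("pics/s6.png",cv2.resize(c["pixels"][110:210,200:320,::-1],(720,600),interpolation=cv2.INTER_CUBIC))
E
```

```text
clock: 12.85
eef_pos: [0.5311, -0.1976, 0.0935]
tool_rot: [-0.034, 0.976, 0.008, 0.217]
ft_force: [-7.6, 0.1, 8.0]
grip_width: 0.0347
grasp_force: 63.3
```

View pics/s6.png

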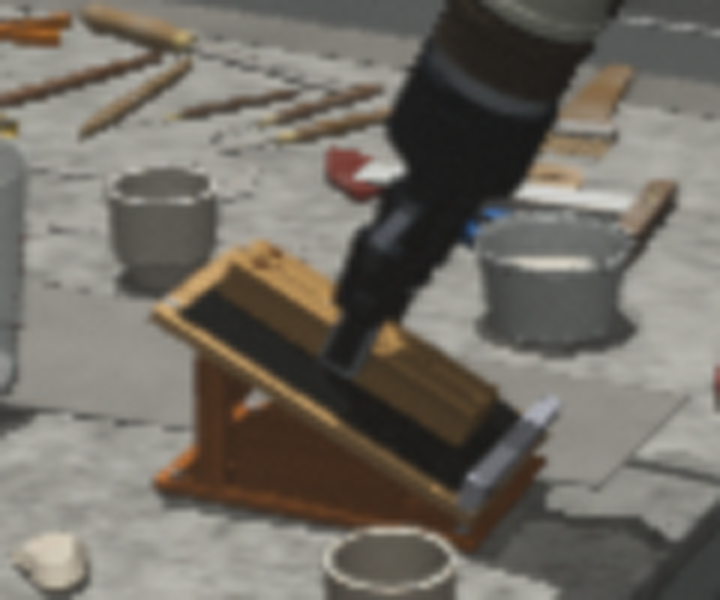

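The side view shows the pair lying flat on the bed, about 13 mm short of the stop, with the fingers still holding. The reaction normal to the bed is about 10 N. I'll slide the held pair down the slope with light pressure.

```bash
python3 -m pendant '[0,0,-0.001,0,0,0,0, 0.003,0,-0.001,0,0,0,0, 0.006,0,-0.001,0,0,0,0, 0.009,0,-0.001,0,0,0,0, 0.012,0,-0.001,0,0,0,0, 0.015,0,-0.001,0,0,0,0, 0.017,0,-0.001,0,0,0,0, 0.018,0,-0.001,0,0,0,0, 0.018,0,-0.001,0,0,0,0, 0.018,0,-0.001,0,0,0,0]'
```

```text
clock: 13.73
eef_pos: [0.5233, -0.1983, 0.0899]
tool_rot: [-0.034, 0.976, 0.008, 0.217]
ft_force: [0.4, -0.7, 5.4]
grip_width: 0.0344
grasp_force: 62.5
```

Creep on until the stop is felt.

```bash
python3 -m pendant '[0.001,0,0,0,0,0,0, 0.002,0,0,0,0,0,0, 0.003,0,0,0,0,0,0, 0.004,0,0,0,0,0,0, 0.005,0,0,0,0,0,0, 0.006,0,0,0,0,0,0, 0.007,0,0,0,0,0,0, 0.007,0,0,0,0,0,0, 0.007,0,0,0,0,0,0, 0.007,0,0,0,0,0,0]'
```

```text
clock: 14.57
eef_pos: [0.5203, -0.1985, 0.0885]
tool_rot: [-0.034, 0.976, 0.008, 0.217]
ft_force: [0.3, -0.8, 5.2]
grip_width: 0.0344
grasp_force: 62.5
```

```bash
python3 -m pendant '[0.001,0,0,0,0,0,0, 0.0015,0,0,0,0,0,0, 0.002,0,0,0,0,0,0, 0.0025,0,0,0,0,0,0, 0.003,0,0,0,0,0,0, 0.0035,0,0,0,0,0,0, 0.004,0,0,0,0,0,0, 0.004,0,0,0,0,0,0, 0.004,0,0,0,0,0,0, 0.004,0,0,0,0,0,0]'
```

```text
clock: 15.4
eef_pos: [0.5186, -0.1986, 0.0877]
tool_rot: [-0.035, 0.976, 0.008, 0.217]
ft_force: [-0.7, -0.1, 5.8]
grip_width: 0.0348
grasp_force: 62.5
```

```bash
python3 -m pendant '[0.001,0,0,0,0,0,0, 0.0015,0,0,0,0,0,0, 0.002,0,0,0,0,0,0, 0.0025,0,0,0,0,0,0, 0.003,0,0,0,0,0,0, 0.0035,0,0,0,0,0,0, 0.004,0,0,0,0,0,0, 0.004,0,0,0,0,0,0, 0.004,0,0,0,0,0,0, 0.004,0,0,0,0,0,0]'; python3 - <<'E'
from h import *
o=bot.get_obs();c=bot.camera("wrist")
cv2.imwrite("pics/w7.png",cv2.resize(c["pixels"][60:200,170:350,::-1],None,fx=4,fy=4,interpolation=cv2.INTER_CUBIC))
E
```

```text
clock: 16.23
eef_pos: [0.5176, -0.1986, 0.0872]
tool_rot: [-0.035, 0.975, 0.008, 0.218]
ft_force: [5.1, 0.6, 5.2]
grip_width: 0.0348
grasp_force: 62.2
```

View pics/w7.png

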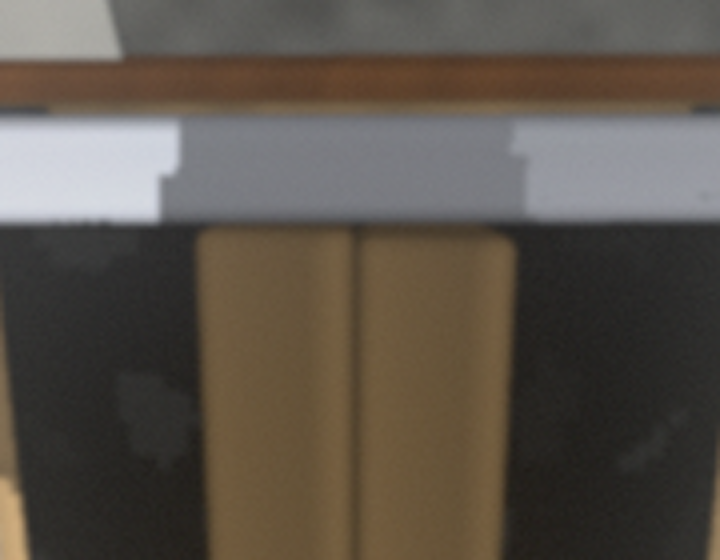

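Both ends touch the stop, at rows 228 and 232 of the 4x crop, which is under 1 mm apart. They sit side by side with practically no gap. Release and back straight off.

```bash
python3 -m pendant '[0,0,0,0,0,0,0.5, 0,0,0,0,0,0,0.55, 0,0,0,0,0,0,0.6, 0,0,0,0,0,0,0.65, 0,0,0,0,0,0,0.65, 0,0,0,0,0,0,0.65, 0,0,0,0,0,0,0.65, 0,0,-0.01,0,0,0,0.65, 0,0,-0.03,0,0,0,0.65, 0,0,-0.06,0,0,0,0.65]';python3 -m pendant '[0,0,-0.04,0,0,0,0.65, 0,0,-0.1,0,0,0,0.65, 0,0,-0.15,0,0,0,0.65, 0,0,-0.17,0,0,0,0.65, 0,0,-0.17,0,0,0,0.65, 0,0,-0.17,0,0,0,0.65, 0,0,-0.17,0,0,0,0.65, 0,0,-0.17,0,0,0,0.65, 0,0,-0.17,0,0,0,0.65, 0,0,-0.17,0,0,0,0.65]'; python3 - <<'E'
from h import *
o=bot.get_obs();c=bot.camera("wrist")
T=np.eye(4);T[:3,:3]=R.from_quat(o["tool_rot"]).as_matrix();T[:3,3]=o["eef_pos"]
C=dict(mtx=c["mtx"],cam_to_world=T@c["hand_eye"])
im=c["pixels"];cv2.imwrite("pics/w8.png",im[:,:,::-1])
H=cv2.cvtColor(im,cv2.COLOR_RGB2HSV)
O=np.array([.4634,-.2014,.0308]);B=R.from_euler("ZY",[4.1,-25],degrees=True)
pr=lambda p:proj(C,bed(p))
print([pr([x,y,.024]).round() for x in(0,.15) for y in(-.02,.02)])
m=((H[...,2]>60)&(H[...,1]>70)&(H[...,0]>10)&(H[...,0]<30)).astype(np.uint8)
x0,x1=int(pr([0,-.045,.024])[0]),int(pr([0,.045,.024])[0]);x0,x1=min(x0,x1),max(x0,x1)
Z=np.zeros_like(m);Z[:,x0:x1]=m[:,x0:x1]
for k in sorted(cv2.findContours(Z,0,2)[0],key=cv2.contourArea)[-3:]:
    r=cv2.minAreaRect(k);b=cv2.boxPoints(r)
    Q=[]
    for p in b:
        o_,d=ray(C,p);o_=B.inv().apply(o_-O);d=B.inv().apply(d);Q.append(o_+d*(.024-o_[2])/d[2])
    print(cv2.contourArea(k),cv2.boundingRect(k),np.array(Q)[:,:2])
E
```

```text
clock: 17.12
eef_pos: [0.5027, -0.1991, 0.1132]
tool_rot: [-0.034, 0.976, 0.009, 0.215]
ft_force: [0.4, -0.2, -0.5]
grip_width: 0.0556
grasp_force: 0.0
clock: 17.95
eef_pos: [0.4675, -0.2017, 0.1894]
tool_rot: [-0.034, 0.976, 0.009, 0.216]
ft_force: [-0.4, -0.1, 0.5]
grip_width: 0.0555
grasp_force: 0.0
[array([235., 114.]), array([282., 114.]), array([239., 265.]), array([278., 265.])]
636.5 (205, 111, 16, 162) [[-0.0017 -0.0516]
 [-0.0023 -0.044 ]
 [ 0.1581 -0.0395]
 [ 0.1591 -0.0488]]
686.0 (205, 86, 106, 9) [[-0.022  -0.044 ]
 [-0.0219  0.0421]
 [-0.0157  0.0425]
 [-0.0158 -0.0444]]
6601.5 (224, 110, 73, 163) [[-0.003  -0.0292]
 [-0.003   0.0315]
 [ 0.1587  0.0388]
 [ 0.1586 -0.0359]]
```

The pair's blob looks wider than it should, so I'll check the column profile numerically.

```bash
python3 - <<'E'
import cv2,numpy as np
im=cv2.imread("pics/w8.png");
for r in(120,150,180,210,240):print(r,im[r,196:320:2].max(1))
for c in(230,236,250,270,284,290):print(c,im[96:126,c].max(1))
H=cv2.cvtColor(im,cv2.COLOR_BGR2HSV);print(H[180,200:320:4].tolist())
E
```

```text
120 [140 139 142 161 192 154  62  53  53  54  53  52  54  51  52  52  52  51
  50  53  65 104 115 119 126 160 165 163 169 181 161 134 174 177 173 170
 164 153 143 154 156 112  55  53  53  55  51  54  54  55  53  55  53  56
  54  52  53  56 125 188 180 168]
150 [141 143 142 143 155 184 152  59  53  54  54  55  51  49  51  54  54  55
  54  53  67 143 181 177 173 169 168 166 171 181 163 137 179 179 175 171
 168 166 167 182 170  86  53  54  57  56  55  55  54  55  56  55  60  57
  54  56  57 113 187 183 176 173]
180 [142 142 145 144 144 161 186 149  59  54  54  54  53  55  54  54  55  55
  54  54  55 122 177 181 177 173 169 168 171 183 168 141 182 181 177 172
 170 167 174 185 147  63  55  58  54  55  57  52  53  57  56  57  56  56
  55  55 106 187 182 148 148 142]
210 [142 142 141 142 139 139 161 191 149  59  54  52  54  53  54  54  54  54
  55  55  54  81 165 183 178 174 172 179 186 191 173 140 183 181 174 171
 174 182 189 187 131  57  55  56  54  56  56  54  54  53  53  54  53  54
  53  97 187 185 163 156 154 157]
240 [ 61  60  61  56  42  38  39  98 184 143  53  51  50  50  50  52  50
[... 694 characters left out ...]
84 [144 170 181 183 184 185 185 186 186 187 187 186 171 139 102  66  53  55
  51  54  53  53  52  54  53  52  55  54  54  55]
290 [144 170 182 185 185 186 186 188 192 195 199 196 187 156 109  68  51  51
  54  54  54  53  53  55  54  54  55  54  54  54]
[[21, 12, 145], [21, 12, 144], [18, 100, 186], [12, 43, 59], [19, 38, 54], [17, 43, 53], [18, 47, 54], [19, 51, 55], [19, 52, 54], [17, 65, 55], [18, 115, 177], [17, 117, 177], [17, 113, 169], [18, 115, 171], [18, 115, 168], [18, 118, 182], [17, 114, 177], [17, 116, 170], [17, 114, 174], [17, 116, 147], [18, 56, 55], [20, 57, 54], [20, 54, 57], [18, 48, 53], [13, 32, 56], [20, 27, 56], [17, 32, 55], [18, 87, 106], [17, 90, 182], [25, 10, 148]]
```

```bash
python3 - <<'E'
from h import *
o=bot.get_obs();c=bot.camera("wrist")
T=np.eye(4);T[:3,:3]=R.from_quat(o["tool_rot"]).as_matrix();T[:3,3]=o["eef_pos"]
C=dict(mtx=c["mtx"],cam_to_world=T@c["hand_eye"])
for p in([0,0,0],[0,0,.016],[0,0,.024],[.003,0,.024],[.15,0,.024],[.15,0,0]):print(p,proj(C,bed(p)).round(1))
im=c["pixels"]
for k in(243,248,252,265,270,275):print(k,im[255:285,k].max(1))
for k in(222,232,286,292):print(k,im[104:116,k].max(1))
E
```

```text
[0, 0, 0] [258.7 111.9]
[0, 0, 0.016] [258.7 112.9]
[0, 0, 0.024] [258.7 113.5]
[0.003, 0, 0.024] [258.7 117.1]
[0.15, 0, 0.024] [258.7 264.7]
[0.15, 0, 0] [258.7 251.9]
243 [175 176 174 176 173 166 139  93  60  77 122 164 187 192 192 193 188 171
 148 133 135 137 135 136 144 153 153 146 140 134]
248 [150 174 181 181 181 173 144  95  64  76 124 168 188 195 196 196 190 170
 145 137 138 135 129 127 138 149 150 147 141 144]
252 [179 188 189 188 187 181 151 100  64  90 145 185 197 199 194 184 176 167
 149 139 138 139 139 138 139 145 152 157 158 154]
265 [137 163 176 179 178 174 149 107  70  88 145 184 197 197 198 196 188 170
 150 139 138 137 138 141 145 150 152 150 139 127]
270 [172 185 189 190 191 184 158 112  73  89 144 186 197 197 198 197 191 175
 149 138 139 143 143 141 139 137 130 120 113 112]
275 [133 133 131 130 126 116  94  71  58  90 144 184 198 198 197 197 191 168
 134 119 116 112 110 107 106 109 106 109 108 109]
222 [148 171 191 195 185 155 108  69  54  50  51  51]
232 [134 135 132 130 116  95  71  52  46  48  47  51]
286 [188 188 189 184 167 130  86  60  53  52  55  52]
292 [190 194 197 193 175 136  89  60  54  53  55  55]
```

Both lower ends are within about 1 mm of the stop, and the upper ends are in line to within about 0.2 mm. I'm handing in.

```bash
python3 -c "
from workcell import bot
print(bot.job_done())"
```

```text
the job is handed in; nothing more can be done
None
```

I laid both guides on the sloping bed in one grasp, side by side with almost no gap, their lower ends within about 1 mm of the stop; the job is handed in at about 18 s, and it returned no verdict.

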